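# Find the socket that fits the busbar nut and hold it seated

### The job

One of the three look-alike T-grip sockets in the tray fits the hex nut of the copper busbar terminal: try them on the nut, without hammering or forcing, until you find the one that goes fully home over the nut onto the washer. Sockets that do not fit, and any you have not tried, must be standing upright in the tray. Finish while still gripping the fitting socket, upright and fully seated on the nut, do not let go of it, and leave the other things on the desk undisturbed.

Things in the scene. Friction and masses are not known exactly. Their poses are not given: they have to be found in the camera images.
- terminal: busbar terminal, fixed to the desk: grey insulator block 80 x 110 x 20 mm under a copper bar 44 mm wide, 170 mm long (along y) and 6 mm thick, top 26 mm above the desk, with a washer and a hex nut in its middle. Origin: under the nut, at desk height
- nut (a point): tight steel hex nut of the terminal, it does not turn: 24 mm across flats, 16 mm tall, chamfered top; a 16 mm stud stands 6 mm out of it. Two flats face along +-x; y runs along the copper bar, z up. Point: on the nut's axis at the top of the washer (43 mm wide), 29 mm above the desk, where a seated socket's underside rests, its grip point then 70 mm above this point
- tray: low dark steel tray, fixed to the desk, 90 x 270 mm (x, y) with a 4 mm wall; origin at the centre of its underside; floor 4 mm and rim 12 mm above the desk. The three sockets stand in a row along its y, about 80 mm apart
- socket_1_grip (a point): steel T-grip socket, 0.25 kg, upright in the tray. From below: round body 40 mm in diameter, 42 mm tall, hex opening in its underside 27 mm deep; neck; flat grip plate 14 mm thick (its x) by 40 wide (its y) by 44 tall, 48 to 92 mm above the underside. Point: centre of the grip plate, on the axis, 70 mm above the underside, at the start 74 mm above the desk; z up
- socket_2_grip (a point): looks the same as socket_1, same point and axes. In every socket two flats of the hexagon face along +-x, parallel to the faces of the grip plate: it fits the nut with the grip plate parallel to the copper bar, or turned from that by a multiple of 60 degrees, within about 9 degrees. Mouths are chamfered by 1.5 mm
- socket_3_grip (a point): looks the same as socket_1, same point and axes. The order in the tray is unknown. Exactly one of the three has an opening (26 mm across flats) that goes over the 24 mm nut; the other two are too narrow and stop on top of the nut, about 15 mm higher than a seated socket. Which one fits is found only by trying
- relay_2_mid (a point): bystander, leave it where it is: green plug-in relay, 78 x 34 x 54 mm, behind the tray; the point is 27 mm above its underside
- tape_black_mid (a point): bystander, leave it where it is: roll of black tape lying flat, 62 mm in diameter, 19 mm tall, behind the terminal; the point is its centre
- marker_a_mid (a point): bystander, leave it where it is: felt marker lying down, 135 x 17 x 16 mm, behind the tray; the point is its middle, 8 mm above the desk

How it is judged:
At the end, for the whole second after the job is handed in: One socket is gripped (over 1 N), still and seated on the nut: grip point 64 to 74 mm above the washer, within 7 mm of the nut's axis, upright within 0.1 rad. The other two stand untouched and still in the tray, upright within 0.1 rad, on its floor (((z of socket_1_grip in the frame of nut between 0.064 and 0.074 m and horizontal distance between socket_1_grip and nut below 0.007 m and angle between each of socket_1_grip, socket_2_grip, socket_3_grip's own z axis and vertical below 0.1 rad and contact force between the fingers and socket_1 above 1 N and linear speed of each of socket_1, socket_2, socket_3 below 0.02 m/s and x of socket_2_grip in the frame of tray between -0.045 and 0.045 m and y of socket_2_grip in the frame of tray between -0.135 and 0.135 m and z of socket_2_grip in the frame of tray between 0.068 and 0.08 m and contact force between the fingers and socket_2 below 0.1 N and x of socket_3_grip in the frame of tray between -0.045 and 0.045 m and y of socket_3_grip in the frame of tray between -0.135 and 0.135 m and z of socket_3_grip in the frame of tray between 0.068 and 0.08 m and contact force between the fingers and socket_3 below 0.1 N) or (z of socket_2_grip in the frame of nut between 0.064 and 0.074 m and horizontal distance between socket_2_grip and nut below 0.007 m and angle between each of socket_2_grip, socket_1_grip, socket_3_grip's own z axis and vertical below 0.1 rad and contact force between the fingers and socket_2 above 1 N and linear speed of each of socket_2, socket_1, socket_3 below 0.02 m/s and x of socket_1_grip in the frame of tray between -0.045 and 0.045 m and y of socket_1_grip in the frame of tray between -0.135 and 0.135 m and z of socket_1_grip in the frame of tray between 0.068 and 0.08 m and contact force between the fingers and socket_1 below 0.1 N and x of socket_3_grip in the frame of tray between -0.045 and 0.045 m and y of socket_3_grip in the frame of tray between -0.135 and 0.135 m and z of socket_3_grip in the frame of tray between 0.068 and 0.08 m and contact force between the fingers and socket_3 below 0.1 N) or (z of socket_3_grip in the frame of nut between 0.064 and 0.074 m and horizontal distance between socket_3_grip and nut below 0.007 m and angle between each of socket_3_grip, socket_1_grip, socket_2_grip's own z axis and vertical below 0.1 rad and contact force between the fingers and socket_3 above 1 N and linear speed of each of socket_3, socket_1, socket_2 below 0.02 m/s and x of socket_1_grip in the frame of tray between -0.045 and 0.045 m and y of socket_1_grip in the frame of tray between -0.135 and 0.135 m and z of socket_1_grip in the frame of tray between 0.068 and 0.08 m and contact force between the fingers and socket_1 below 0.1 N and x of socket_2_grip in the frame of tray between -0.045 and 0.045 m and y of socket_2_grip in the frame of tray between -0.135 and 0.135 m and z of socket_2_grip in the frame of tray between 0.068 and 0.08 m and contact force between the fingers and socket_2 below 0.1 N))); the arm keeps its last pose, push and grip.
It fails at once if a bystander (relay, tape roll or marker) was moved more than 30 mm (distance of any of relay_2_mid, tape_black_mid, marker_a_mid from where it was at the start of the episode above 0.03 m).
It fails at once if a socket was tipped over (angle between any of socket_1_grip, socket_2_grip, socket_3_grip's own z axis and vertical above 0.7 rad).
It fails at once if a socket was hammered or forced on the nut (more than 80 N) (contact force between any of socket_1, socket_2, socket_3 and terminal above 80 N).
It also fails if it takes over 72 s, if anything falls off the work surface, if the arm or the gripper's body presses on something with over 40 N, if the wrist force passes 120 N, or if a joint passes its speed limit or range.

### The arm

A 6-joint arm with a two-finger parallel gripper is mounted at the origin on a cart in front of the work surface, level with it; the furniture and walls round the work are solid. World frame = base frame: x ahead of the robot, y to its left, z up, the work surface at z = 0. Lengths are in m, angles in rad, forces in N, time in s.
With the tool pointing down it reaches from about 0.425 to 0.95 m from the base axis. Payload 3.5 kg.
Tool frame: the origin (TCP) lies midway between the tips of the shut fingers; the grasp point (between the pads) lies 19 mm behind it (ctrl.pinch_z is the distance from the TCP to the grasp point, in m); z points along the fingers, y is the line along which they close (so a half turn about z gives the same grasp; the last joint's range is limited). The gripper opens to 85 mm and grips with 20 to 120 N. Pads are 22 mm wide; open, the fingers measure 114 mm over their backs; the gripper's body (76 mm by 85 mm) begins 54 mm behind the grasp point. The pads swing forward as they close: fully open they stand 13 mm farther back than shut.
Start: joints at [-1.439, 0.286, 1.577, -0, 1.279, -0.15], TCP at [0.188, -0.648, 0.209] pointing down, gripper open.
Joint ranges: [-2.77, 2.77], [-0.9, 2.22], [0.21, 2.48], [-1.53, 4.67], [0.24, 2.81], [-2.84, 2.84]. Speed limits (rad/s): [2.79, 2.79, 3.14, 3.14, 3.14, 3.14].

### API

Orientations are given as a unit quaternion [x, y, z, w].
In Python, from plant import get_state, viewer, sign_off, ctrl gives the robot as it stands. The module is installed in compiled form; this text tells all that it offers.
- The arm moves only by the shell command python3 -m handwheel 'ROWS' [FORCE]. ROWS is JSON, a list that holds one entry, the list of rows, each a list of 5 numbers: the finger opening in m, from 0 to 0.0854, then the shift along the tool's x, y, z in m, then the turn about the tool's z in degrees. In form: [[[claw, x, y, z, spin], ...]]. A call has 1 to 12 rows; each row shifts and turns the commanded pose from where the row before left it, along the tool's axes as they then stand; what a row does not reach is not made up. A row lasts 1/12 s, in which the tool goes at most 41.7 mm and 7.16 degrees, less where a joint would pass 70% of its speed; a pose out of reach is approached as far as the arm can. A call is refused whole if a number of a shift passes 0.0417 or a number of a turn 7.16, either way. A call with a gripper value outside its range is refused whole. The fingers move at their own pace and stop on an object; FORCE is the grip in N (left out, the last holds). Time passes only in rows, so rows that do not move let the fingers close. It gives the time, the measured TCP pose, the force, the opening and the grip force at its end, in the units of the state.
- get_state(): the state, without advancing time (a new reading comes with each control period).
- viewer.read_camera(name): name is "scene" or "top" or "wrist"; returns the picture (384x512x3 uint8, blue, green, red); there is no depth.
- viewer.camera_params(name): a dict with "fov_y" (degrees; the focal length in pixels is half the picture's height over the tangent of half this angle, whatever the lens; pixels are square), "cx", "cy" (the principal point, pixels), "k1" (the pictures are not rectified: a ray, as slopes to the right and down, at radius r is drawn at 1 + k1 r^2 times it, then the intrinsics apply), "xyz" and "attitude" of the camera in the world; the wrist camera has in their place "hand_eye" (4x4, takes a point from camera to tool coordinates, whose origin is the TCP and whose axes are the flange's). Camera axes: x right, y up, looking along -z (the intrinsics and any distortion apply to the point x, -y, -z); pixel columns grow to the right and rows downward; lengths in m; the calibration is good to about 2 mm. A picture is of the moment at which its call begins: read the wrist's pose just before it. camera_params takes no time and is no camera call.
- sign_off(): hands the job in; it is judged then, once.
Trained networks look in the newest picture that a camera, given by its name, has taken for a name from the list of things; names that differ only in an ending like _2 or _b are one class to them, and where a whole thing is asked for, a point or a joint stands for the part that bears it (a point fixed in the world has none). Each returns a list of dicts, best first, with "confidence" (0 to 1); they miss things now and then, are a little off and sometimes report something else, mostly with a low value. They report only what shows in the picture. A call takes as long as a camera call.
- viewer.look_for(camera, name): "extent" ([left, top, width, height] as shares, 0 to 1, of the picture: columns of its width, rows of its height, round what is visible of it).
- viewer.outline_of(camera, name): "mask" (384x512 bool, what is visible of it) and "extent" ([left, top, width, height] as shares, 0 to 1, of the picture: columns of its width, rows of its height, round what is visible of it).
- viewer.pinpoint(camera, name): "xy" ([column, row] as shares, 0 to 1, of the picture: columns of its width, rows of its height: a listed point, or the origin of a listed thing).
The state is a dict: "time": time; "qpos": joint angles; "dq": joint speeds; "joint_efforts": joint torques, N m; "eef_pos": TCP position; "tcp_rot": TCP orientation; "contact_force": force on the tool from outside, world axes, zero at the start; "wrist_torque": the same for the moment, N m; "opening": opening from 0.0 (shut) to 1.0 (fully open); "finger_force": force on a finger pad.
Only numpy, scipy, OpenCV 4.12 (cv2) and the standard library are available. Lean on these libraries where they do the work, as an engineer would, in place of code of your own. Each camera call takes 0.05 s, during which the arm holds its last target. There are 200 camera calls.

## Working session

There is one attempt and no reset: what is moved stays moved. The work goes in short steps, Python scripts to look and compute and a shell command to move; the robot and the scene stay as the last step left them, time stands still between calls to the robot, and variables do not carry over. Pictures are saved under pics/ and viewed, at most 10 in all, crops included, and the job is handed in when it is done.

```bash
mkdir -p pics
cat > h.py <<'E'
import numpy as np, cv2
from scipy.spatial.transform import Rotation as R
from plant import get_state, viewer, ctrl
def cam(c):
    p=viewer.camera_params(c); f=192/np.tan(np.radians(p["fov_y"])/2)
    if "hand_eye" in p:
        s=get_state(); H=np.array(p["hand_eye"]); T=np.eye(4); T[:3,:3]=R.from_quat(s["tcp_rot"]).as_matrix(); T[:3,3]=s["eef_pos"]
        M=T@H; return p,f,M[:3,:3],M[:3,3]
    a=np.array(p["attitude"]); A=R.from_quat(a).as_matrix() if a.size==4 else a.reshape(3,3)
    return p,f,A,np.array(p["xyz"])
def ray(C,u,v):
    p,f,A,o=C
    K=np.array([[f,0,p["cx"]],[0,f,p["cy"]],[0,0,1.]])
    x,y=cv2.undistortPoints(np.array([[[u,v]]],float),K,np.array([p["k1"],0,0,0.]))[0,0]
    return o,A@np.array([x,-y,-1])
def at(C,u,v,z):
    o,d=ray(C,u,v); return o+d*(z-o[2])/d[2]
E
python3 - <<'E'
from h import *
print(get_state())
for c in("scene","top"):
    im=viewer.read_camera(c); cv2.imwrite(f"pics/{c}0.png",im); C=cam(c); print(c,C[0])
    for n,z in(("socket_1_grip",.074),("nut",.029),("tray",0),("terminal",0),("relay_2_mid",.027),("tape_black_mid",.0095),("marker_a_mid",.008)):
        for r in viewer.pinpoint(c,n)[:4]:
            u,v=r["xy"][0]*512,r["xy"][1]*384
            print(n,round(r["confidence"],2),round(u),round(v),at(C,u,v,z).round(4))
E
```

```text
{'time': 0.0, 'qpos': array([-1.43897032e+00,  2.87179233e-01,  1.57820365e+00, -2.21637959e-05,
        1.27861122e+00, -1.49986084e-01]), 'dq': array([-8.69457421e-05,  1.45675561e-04,  1.56627221e-03, -2.20293666e-03,
        2.30695802e-04, -1.86649344e-03]), 'joint_efforts': array([-1.65144731e-03, -4.05985951e+01, -2.92627412e+01, -2.39091933e-04,
        5.72160716e-03, -4.31828994e-06]), 'eef_pos': array([ 0.1876508 , -0.6476376 ,  0.20782378]), 'tcp_rot': array([ 9.90087994e-01,  1.40443308e-01,  2.94548830e-07, -1.20077197e-03]), 'contact_force': array([ 0.04785616, -0.34762625, -0.00894643]), 'wrist_torque': array([ 0.02628825,  0.00137634, -0.00577012]), 'finger_force': 0.0, 'opening': 1.0008622894585588}
scene {'fov_y': 55.12216036375781, 'cx': 257.3248749482114, 'cy': 189.91725371746335, 'k1': -0.11723982201909917, 'xyz': array([ 0.23809793, -0.7009395 ,  0.66672454]), 'attitude': array([ 0.38167004, -0.11433501, -0.26823147,  0.87710168])}
socket_1_grip 0.8 285 254 [ 0.5311 -0.3586  0.074 ]
tray 0.82 264 249 [ 0.5383 -0.2781  0.    ]
terminal 0.98 170 194 [0.4351 0.0109 0.    ]
relay_2_mid 0.78 255 186 [ 0.6223 -0.1136  0.027 ]
tape_black_mid 0.76 237 158 [0.6554 0.0286 0.0095]
marker_a_mid 0.91 318 220 [ 0.691  -0.2844  0.008 ]
top {'fov_y': 50.10003026410227, 'cx': 256.2474555464807, 'cy': 185.1696782028411, 'k1': -0.086556052642689, 'xyz': array([ 0.39085569, -0.20315383,  0.92314263]), 'attitude': array([ 0.08583769, -0.07323366, -0.63675113,  0.76276912])}
socket_1_grip 0.64 341 220 [ 0.542  -0.3588  0.074 ]
nut 0.79 162 243 [0.4306 0.0103 0.029 ]
tray 0.84 300 225 [ 0.5265 -0.2822 -0.    ]
relay_2_mid 0.9 240 171 [ 0.6186 -0.1264  0.027 ]
relay_2_mid 0.28 177 145 [0.6542 0.0282 0.027 ]
relay_2_mid 0.17 316 161 [ 0.6748 -0.293   0.027 ]
tape_black_mid 0.66 178 144 [0.6628 0.0297 0.0095]
marker_a_mid 0.82 316 159 [ 0.6844 -0.2925  0.008 ]
```

Run:
```python
import cv2,numpy as np
a=cv2.imread("pics/top0.png");b=cv2.imread("pics/scene0.png")
cv2.imwrite("pics/t_big.png",cv2.resize(a[110:320,100:400],None,fx=2.66,fy=2.66,interpolation=cv2.INTER_CUBIC))
```

```text
(no output)
```

View pics/t_big.png

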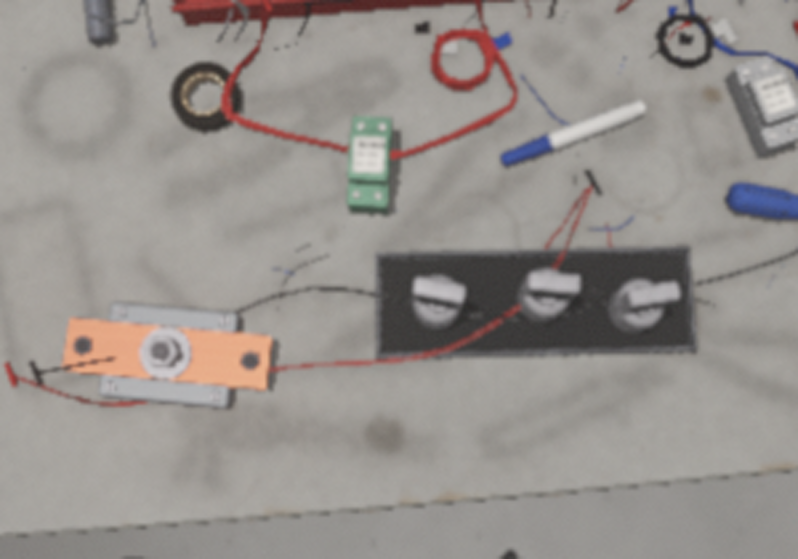

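View pics/scene0.png

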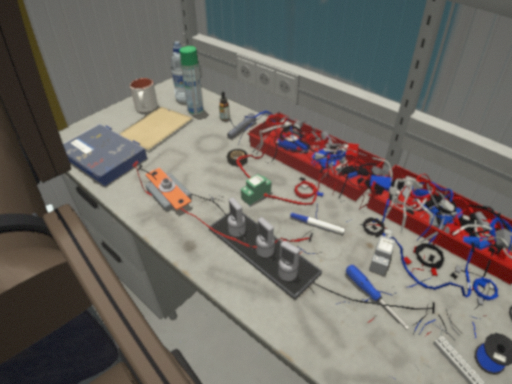

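The top view shows the terminal at about full-image px (162,242), with sockets at about (265,219), (307,216) and (345,220), each slightly yawed. The scene view shows nothing tall between the arm and the tray. I'll spin the tool so it closes along world x, lift, and look from close up.

```bash
python3 -m handwheel '[[[0.085,0,0,-0.01,-6.7],[0.085,0,0,-0.01,-6.7],[0.085,0,0,-0.01,-6.7],[0.085,0,0,-0.01,-6.7],[0.085,0,0,-0.01,-6.7],[0.085,0,0,-0.01,-6.7],[0.085,0,0,-0.01,-6.7],[0.085,0,0,-0.01,-6.7],[0.085,0,0,-0.01,-6.7],[0.085,0,0,-0.01,-6.7],[0.085,0,0,0,-6.9],[0.085,0,0,0,0]]]'
python3 -m handwheel '[[[0.085,0.028,0.028,0,0],[0.085,0.028,0.028,0,0],[0.085,0.028,0.028,0,0],[0.085,0.028,0.028,0,0],[0.085,0.028,0.028,0,0],[0.085,0.028,0.028,0,0],[0.085,0.028,0.028,0,0],[0.085,0.028,0.028,0,0],[0.085,0.028,0.028,0,0],[0.085,0.028,0.028,0,0],[0.085,0.028,0.028,0,0],[0.085,0,0,0,0]]]'
python3 - <<'E'
from h import *
print(viewer.camera_params("wrist"))
C=cam("wrist");im=viewer.read_camera("wrist");cv2.imwrite("pics/w1.png",im)
for n,z in(("socket_1_grip",.074),("nut",.029),("tray",0)):
    for r in viewer.pinpoint("wrist",n)[:4]:
        u,v=r["xy"][0]*512,r["xy"][1]*384
        print(n,round(r["confidence"],2),round(u),round(v),at(C,u,v,z).round(4))
E
```

```text
time: 1.8
eef_pos: [0.1878, -0.6487, 0.3105]
tcp_rot: [0.706, 0.708, -0.001, 0.001]
contact_force: [0.4, -0.3, -0.3]
opening: 0.995
finger_force: 0.0
time: 2.8
eef_pos: [0.4992, -0.3348, 0.3088]
tcp_rot: [0.706, 0.709, 0.002, -0.0]
contact_force: [-0.4, -1.1, 0.6]
opening: 0.997
finger_force: 0.0
{'fov_y': 61.25962798334472, 'cx': 256.7721001621613, 'cy': 189.7568189454449, 'k1': -0.06450415822868481, 'hand_eye': array([[ 4.32187071e-04,  9.54870448e-01,  2.97022289e-01,
         7.49843116e-02],
       [ 9.99999844e-01, -3.07358266e-04, -4.66967237e-04,
         1.24183763e-03],
       [-3.54600959e-04,  2.97022444e-01, -9.54870432e-01,
        -1.64400729e-01],
       [ 0.00000000e+00,  0.00000000e+00,  0.00000000e+00,
         1.00000000e+00]])}
socket_1_grip 0.84 290 174 [ 0.5439 -0.3621  0.074 ]
tray 0.79 279 106 [ 0.5321 -0.282   0.    ]
```

View pics/w1.png

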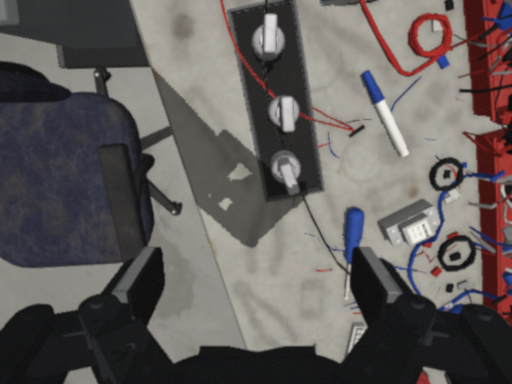

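The wrist image shows the three plates at about px (270,33), (288,113) and (287,172). I'll centre over the tray and get plate orientations, then look at the nut.

```bash
python3 -m handwheel '[[[0.085,0.03,0.008,0,0],[0.085,0.03,0.008,0,0],[0.085,0.03,0.008,0,0],[0.085,0.03,0.008,0,0],[0.085,0.01,0.005,0,0],[0.085,0,0,0,0],[0.085,0,0,0,0]]]'
python3 - <<'E'
from h import *
C=cam("wrist");im=viewer.read_camera("wrist");cv2.imwrite("pics/w2.png",im)
for n,z in(("socket_1_grip",.074),("tray",0)):
    for r in viewer.pinpoint("wrist",n)[:4]:
        u,v=r["xy"][0]*512,r["xy"][1]*384
        print(n,round(r["confidence"],2),round(u),round(v),at(C,u,v,z).round(4))
for r in viewer.outline_of("wrist","socket_1_grip"):
    m=r["mask"]; print(r["confidence"],r["extent"])
cv2.imwrite("pics/w2b.png",cv2.resize(im[80:300,170:400],None,fx=2.7,fy=2.7,interpolation=cv2.INTER_CUBIC))
E
python3 -m handwheel '[[[0.085,0.0417,-0.016,0,0],[0.085,0.0417,-0.016,0,0],[0.085,0.0417,-0.016,0,0],[0.085,0.0417,-0.016,0,0],[0.085,0.0417,-0.016,0,0],[0.085,0.0417,-0.01,0,0],[0.085,0.02,-0.01,0,0],[0.085,0,0,0,0],[0.085,0,0,0,0]]]'
python3 - <<'E'
from h import *
C=cam("wrist");im=viewer.read_camera("wrist");cv2.imwrite("pics/w3.png",im)
for n,z in(("nut",.029),("terminal",0)):
    for r in viewer.pinpoint("wrist",n)[:4]:
        u,v=r["xy"][0]*512,r["xy"][1]*384
        print(n,round(r["confidence"],2),round(u),round(v),at(C,u,v,z).round(4))
hsv=cv2.cvtColor(im,cv2.COLOR_BGR2HSV); m=cv2.inRange(hsv,(3,70,120),(25,255,255))
m=cv2.morphologyEx(m,cv2.MORPH_CLOSE,np.ones((5,5)))
n,l,s,c=cv2.connectedComponentsWithStats(m); i=1+np.argmax(s[1:,4]); print(s[i],c[i])
cn=max(cv2.findContours((l==i).astype(np.uint8),0,1)[0],key=cv2.contourArea)
P=np.array([at(C,u,v,.026)[:2] for u,v in cn[:,0]],np.float32)
print(cv2.minAreaRect(P*1000)); 
a=cv2.imread("pics/w2b.png"); x,y=c[i]; x=int(x);y=int(y)
b=im[max(0,y-80):y+80,max(0,x-60):x+60]; b=cv2.resize(b,(int(b.shape[1]*594/b.shape[0])//2,297))
b2=np.zeros((594,b.shape[1],3),np.uint8);b2[:297]=b
cv2.imwrite("pics/both.png",np.hstack([a[:594],b2])[:594,:800]); print(a.shape)
E
```

```text
time: 3.58
eef_pos: [0.532, -0.2113, 0.3092]
tcp_rot: [0.707, 0.707, -0.0, 0.0]
contact_force: [-0.6, 0.3, 0.1]
opening: 0.996
finger_force: 0.0
socket_1_grip 0.85 264 258 [ 0.5429 -0.3599  0.074 ]
tray 0.83 255 192 [ 0.5305 -0.2877  0.    ]
0.73 [0.4908, 0.5953, 0.0416, 0.1289]
time: 4.53
eef_pos: [0.4378, 0.0449, 0.3096]
tcp_rot: [0.706, 0.708, 0.0, 0.001]
contact_force: [0.2, -0.3, 0.3]
opening: 0.992
finger_force: 0.0
nut 0.82 252 171 [0.4333 0.0095 0.029 ]
terminal 0.88 251 163 [0.4308 0.0147 0.    ]
terminal 0.24 306 315 [ 0.5273 -0.2582  0.    ]
[ 230  106   37   60 1564] [248.33695652 132.74424552]
((427.92205810546875, 57.65747833251953), (44.95508575439453, 79.39204406738281), 4.7707366943359375)
(594, 621, 3)
```

View pics/both.png

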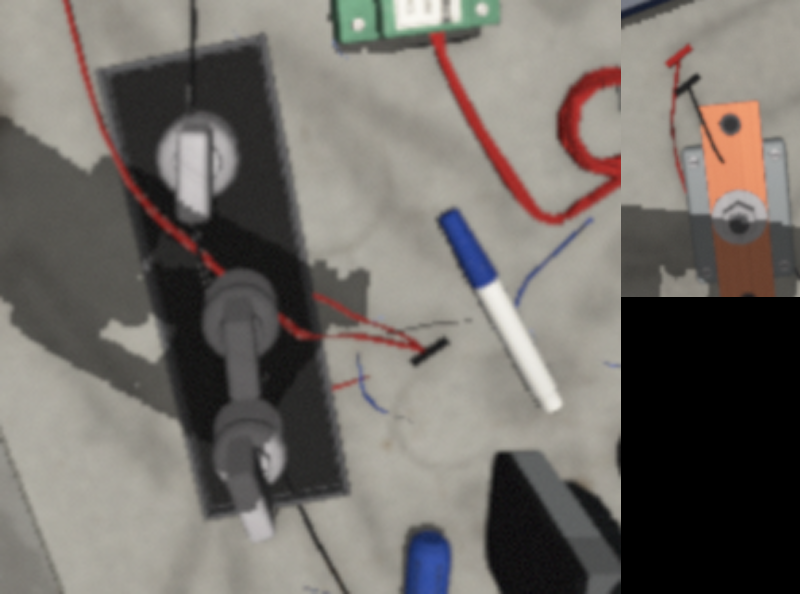

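The left part shows plates A, B, C with yaws of roughly 0, 3 and 17°. The right part shows the bar at about +4.8° yaw with the nut centred at crop (738,220). Next I'll convert the plate corners to world coordinates.

Run:
```python
from h import *
p=viewer.camera_params("wrist");H=np.array(p["hand_eye"]);T=np.eye(4);T[:3,:3]=R.from_quat([.707107,.707107,0,0]).as_matrix();T[:3,3]=[.532,-.2113,.3092]
M=T@H;W=(p,192/np.tan(np.radians(p["fov_y"])/2),M[:3,:3],M[:3,3]);Tp=cam("top")
def show(n,C,pts,s,ox,oy,z=.096):
    q=np.array([at(C,ox+u/s,oy+v/s,z)[:2] for u,v in pts],np.float32)*1000
    print(n,q.mean(0).round(1),cv2.minAreaRect(q))
show("A w",W,[(178,132),(210,130),(177,218),(208,220)],2.7,170,80)
show("A t",Tp,[(415,277),(463,290),(461,303),(413,292)],2.66,100,110)
show("B w",W,[(224,315),(254,315),(228,400),(260,400)],2.7,170,80)
show("B t",Tp,[(529,272),(580,275),(580,290),(531,292)],2.66,100,110)
show("C w",W,[(217,455),(245,448),(245,540),(272,532)],2.7,170,80)
show("C t",Tp,[(625,290),(678,283),(680,295),(632,306)],2.66,100,110)
show("tray w",W,[(97,70),(265,35),(205,517),(349,491)],2.7,170,80,.012)
show("tray t",Tp,[(377,255),(690,248),(379,354),(697,346)],2.66,100,110,.012)
show("nut t",Tp,[(162,351)],2.66,100,110,.045)
```

```text
A w [ 515.6 -198.9] ((515.6068725585938, -198.7462615966797), (39.300804138183594, 13.665750503540039), 88.29735565185547)
A t [ 511.8 -200.6] ((512.1771240234375, -200.4923553466797), (38.60831069946289, 11.605270385742188), 87.27297973632812)
B w [ 536.8 -283.7] ((537.1426391601562, -283.6829528808594), (15.008089065551758, 42.72639083862305), 2.3748090267181396)
B t [ 534.  -287.6] ((533.5253295898438, -287.2762145996094), (15.399957656860352, 39.20490264892578), 8.450727462768555)
C w [ 538.7 -355. ] ((538.7706909179688, -355.09906005859375), (14.107048988342285, 49.09614944458008), 16.130657196044922)
C t [ 538.8 -363.7] ((537.7036743164062, -363.23077392578125), (12.84985065460205, 41.575164794921875), 17.605690002441406)
tray w [ 532.4 -279.8] ((532.4374389648438, -279.79241943359375), (87.85069274902344, 266.20269775390625), 11.491203308105469)
tray t [ 530.5 -283.3] ((530.4398193359375, -283.25762939453125), (83.4599609375, 266.6053466796875), 11.54524040222168)
nut t [431.    9.1] ((430.98211669921875, 9.134777069091797), (0.0, 0.0), 0.0)
```

```bash
python3 -m handwheel '[[[0.085,-0.009,-0.0015,0.04,0],[0.085,-0.009,-0.0015,0.04,0],[0.085,-0.009,-0.0015,0.04,0],[0.085,-0.008,-0.0015,0.04,-4.8],[0.085,0,0,0,0],[0.085,0,0,0,0],[0.085,0,0,0,0]]]'
python3 - <<'E'
from h import *
C=cam("wrist");im=viewer.read_camera("wrist")
for n,z in(("nut",.029),):
    for r in viewer.pinpoint("wrist",n)[:2]:
        u,v=r["xy"][0]*512,r["xy"][1]*384
        print(n,round(r["confidence"],2),round(u),round(v),at(C,u,v,z).round(4))
cv2.imwrite("pics/w4.png",cv2.resize(im[80:280,156:356],None,fx=3,fy=3,interpolation=cv2.INTER_CUBIC))
E
```

```text
time: 5.27
eef_pos: [0.4336, 0.009, 0.1515]
tcp_rot: [0.678, 0.735, 0.001, 0.001]
contact_force: [-0.4, -0.5, 0.2]
opening: 0.992
finger_force: 0.0
nut 0.6 251 171 [0.4302 0.0124 0.029 ]
```

View pics/w4.png

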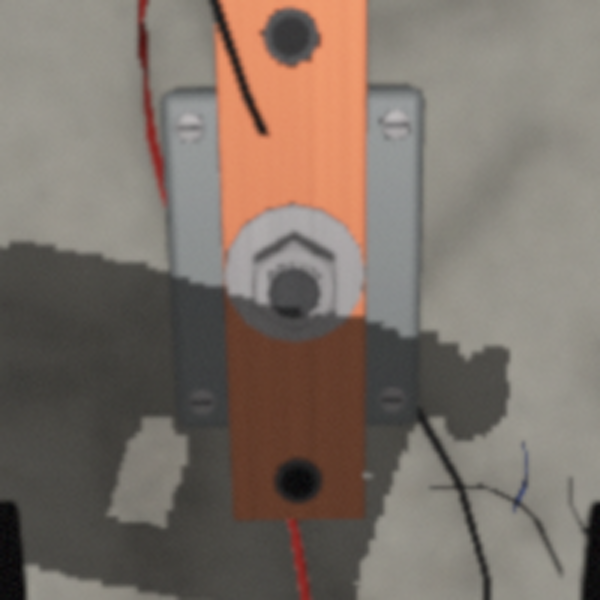

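The picture shows the nut aligned with the bar: washer centre at crop (295,272) and stud top at (294,292).

```bash
python3 - <<'E'
from h import *
C=cam("wrist")
for u,v,z in((295,272,.029),(294,292,.051),(291,0,.026),(299.5,518,.026),(290,38,.026),(298,480,.026)): print(at(C,156+u/3,80+v/3,z).round(4))
E
python3 -m handwheel '[[[0.085,-0.035,0.016,-0.01,1.2],[0.085,-0.035,0.016,-0.01,1.2],[0.085,-0.035,0.016,-0.01,1.2],[0.085,-0.035,0.016,-0.005,1.2],[0.085,-0.029,0.016,0,1.2],[0.085,0,0,0,0],[0.085,0,0,0,0]]]'
```

```text
[0.434  0.0126 0.029 ]
[0.4338 0.0122 0.051 ]
[0.4264 0.0915 0.026 ]
[ 0.4425 -0.0724  0.026 ]
[0.427 0.081 0.026]
[ 0.4408 -0.0584  0.026 ]
time: 5.95
eef_pos: [0.5211, -0.1572, 0.1869]
tcp_rot: [0.715, 0.699, 0.001, 0.002]
contact_force: [0.1, 0.1, 0.6]
opening: 0.999
finger_force: 0.0
```

```bash
python3 -m handwheel '[[[0.085,-0.021,-0.0025,0,0],[0.085,-0.021,-0.002,0.01,0],[0.085,0,0,0.01,0],[0.085,0,0,0,0],[0.085,0,0,0,0]]]'
python3 - <<'E'
from h import *
C=cam("wrist");im=viewer.read_camera("wrist")
for r in viewer.pinpoint("wrist","socket_1_grip")[:3]:
    u,v=r["xy"][0]*512,r["xy"][1]*384
    print(round(r["confidence"],2),round(u),round(v),at(C,u,v,.074).round(4))
cv2.imwrite("pics/w5.png",cv2.resize(im[90:384,120:400],None,fx=2,fy=2,interpolation=cv2.INTER_CUBIC))
E
```

```text
time: 6.37
eef_pos: [0.5135, -0.1958, 0.1641]
tcp_rot: [0.714, 0.7, 0.0, -0.001]
contact_force: [-0.1, -0.3, -0.2]
opening: 0.995
finger_force: 0.0
0.71 289 349 [ 0.543  -0.3646  0.074 ]
```

View pics/w5.png

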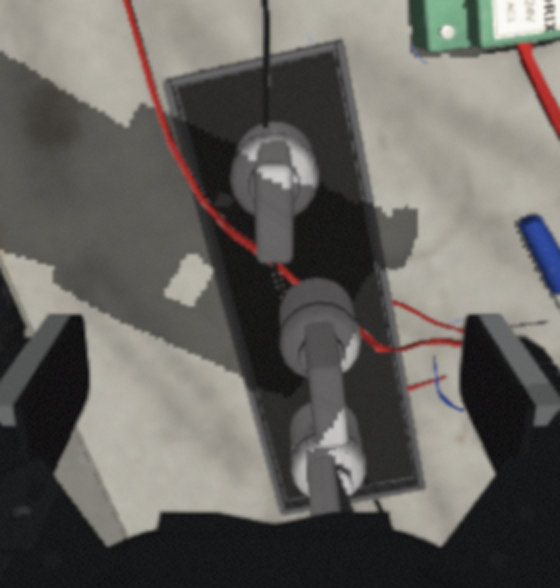

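Socket A's plate top spans crop (258–292, ~157–262), and its body is centred on x≈275. It is nearly aligned with the fingers.

Run:
```python
from h import *
C=cam("wrist")
for u,v,z in((275,262,.096),(275,209,.096),(275,124,.025)): print(at(C,120+u/2,90+v/2,z).round(4))
```

```text
[ 0.5157 -0.2192  0.096 ]
[ 0.5161 -0.1975  0.096 ]
[ 0.5167 -0.1783  0.025 ]
```

```bash
python3 -m handwheel '[[[0.085,-0.0035,0.0027,0.02,0],[0.085,0,0,0.025,0],[0.085,0,0,0.025,0],[0.085,0,0,0.025,0],[0.085,0,0,0.013,0],[0.085,0,0,0,0],[0.085,0,0,0,0],[0.0,0,0,0,0],[0.0,0,0,0,0],[0.0,0,0,0,0],[0.0,0,0,0,0],[0.0,0,0,0,0]]]' 60
python3 -m handwheel '[[[0.0,0,0,0,0],[0.0,0,0,0,0],[0.0,0,0,0,0]]]'
```

```text
time: 7.47
eef_pos: [0.5169, -0.2012, 0.057]
tcp_rot: [0.714, 0.7, 0.0, 0.001]
contact_force: [0.3, -0.2, -0.1]
opening: 0.293
finger_force: 0.0
time: 7.72
eef_pos: [0.5166, -0.2011, 0.0566]
tcp_rot: [0.714, 0.7, -0.0, 0.0]
contact_force: [-1.1, -0.7, 1.9]
opening: 0.147
finger_force: 61.8
```

```bash
python3 -m handwheel '[[[0.0,0,0,-0.01,0],[0.0,0,0,-0.03,0],[0.0,0,0,-0.03,0],[0.0,0,0,-0.03,0],[0.0,0.03,-0.0125,0,0],[0.0,0.03,-0.0125,0,0],[0.0,0.03,-0.0125,0,0],[0.0,0.03,-0.0125,0,0],[0.0,0.03,-0.0125,0,0],[0.0,0.03,-0.0125,0,0],[0.0,0.0295,-0.0125,0,0],[0,0,0,0,-6.9]]]'
python3 -m handwheel '[[[0.0,0,0,0,0],[0.0,0,0,0,0],[0.0,0,0,0,0],[0.0,0,0,0,0]]]'
python3 - <<'E'
from h import *
C=cam("wrist");im=viewer.read_camera("wrist");cv2.imwrite("pics/w6f.png",im)
s=get_state();print(s["eef_pos"],np.degrees(2*np.arctan2(s["tcp_rot"][1],s["tcp_rot"][0])))
cv2.imwrite("pics/w6.png",cv2.resize(im[90:384,120:400],None,fx=2,fy=2,interpolation=cv2.INTER_CUBIC))
E
```

```text
time: 8.72
eef_pos: [0.4299, 0.0147, 0.1551]
tcp_rot: [0.669, 0.743, -0.0, -0.003]
contact_force: [0.2, -0.7, -3.6]
opening: 0.143
finger_force: 61.1
time: 9.05
eef_pos: [0.4335, 0.0096, 0.1563]
tcp_rot: [0.672, 0.741, -0.0, -0.0]
contact_force: [-0.7, -0.1, -3.7]
opening: 0.147
finger_force: 61.2
[0.43347479 0.00953389 0.15620032] 95.59416294284995
```

View pics/w6.png

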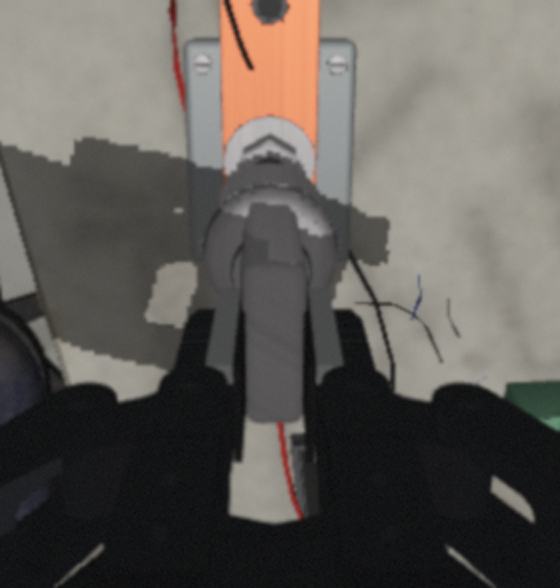

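The gripped socket hangs upright over the nut. Its upper body rim spans crop x 203–338 with the near edge at y≈187, and the bottom rim's near edge is at y≈158.

Run:
```python
from h import *
C=cam("wrist")
for u,v,z in((268,158,.104),(270,187,.146),(203,245,.146),(338,245,.146),(275,420,.196),(268,118,.029),(223,170,.029),(317,170,.029)): print(at(C,120+u/2,90+v/2,z).round(4))
```

```text
[0.4306 0.0318 0.104 ]
[0.4314 0.0337 0.146 ]
[0.4138 0.0144 0.146 ]
[0.4526 0.0183 0.146 ]
[ 0.4366 -0.0065  0.196 ]
[0.43   0.0322 0.029 ]
[0.4115 0.0059 0.029 ]
[0.455  0.0102 0.029 ]
```

```bash
python3 -m handwheel '[[[0.0,-0.0005,0,0.02,0],[0.0,0,0,0.02,0],[0.0,0,0,0.013,0],[0.0,0,0,0.002,0],[0.0,0,0,0.002,0],[0.0,0,0,0.001,0],[0.0,0,0,0.001,0],[0.0,0,0,0,0],[0.0,0,0,0,0]]]'
```

```text
time: 9.85
eef_pos: [0.4338, 0.0097, 0.098]
tcp_rot: [0.671, 0.742, 0.0, 0.001]
contact_force: [-0.7, -0.5, -2.4]
opening: 0.15
finger_force: 61.1
```

```bash
python3 -m handwheel '[[[0.0,0,0,0.001,0],[0.0,0,0,0.001,0],[0.0,0,0,0.001,0],[0.0,0,0,0,0]]]'; python3 -m handwheel '[[[0.0,0,0,0.001,0],[0.0,0,0,0.001,0],[0.0,0,0,0,0]]]'
```

```text
time: 10.18
eef_pos: [0.4346, 0.0094, 0.0969]
tcp_rot: [0.671, 0.742, 0.0, 0.001]
contact_force: [-3.8, 0.6, 9.0]
opening: 0.148
finger_force: 63.1
time: 10.43
eef_pos: [0.4353, 0.0091, 0.0967]
tcp_rot: [0.671, 0.742, 0.0, 0.001]
contact_force: [-6.0, 0.4, 16.4]
opening: 0.148
finger_force: 64.9
```

```bash
python3 -m handwheel '[[[0.0,0,-0.0015,0,0],[0.0,0,0,0,0]]]'; python3 -m handwheel '[[[0.0,0.0015,0,0,0],[0.0,0,0,0,0]]]'; python3 -m handwheel '[[[0.0,0,0.0015,0,0],[0.0,0,0,0,0]]]';python3 -m handwheel '[[[0.0,0,0.0015,0,0],[0.0,0,0,0,0]]]'; python3 -m handwheel '[[[0.0,-0.0015,0,0,0],[0.0,0,0,0,0]]]'; python3 -m handwheel '[[[0.0,-0.0015,0,0,0],[0.0,0,0,0,0]]]'; python3 -m handwheel '[[[0.0,0,-0.0015,0,0],[0.0,0,0,0,0]]]'; python3 -m handwheel '[[[0.0,0,-0.0015,0,0],[0.0,0,0,0,0]]]'
```

```text
time: 10.6
eef_pos: [0.4346, 0.0091, 0.0968]
tcp_rot: [0.671, 0.742, 0.001, 0.002]
contact_force: [-4.1, 0.7, 15.5]
opening: 0.147
finger_force: 64.0
time: 10.77
eef_pos: [0.4346, 0.0099, 0.0969]
tcp_rot: [0.67, 0.742, 0.0, 0.003]
contact_force: [-4.1, -2.1, 14.9]
opening: 0.149
finger_force: 64.0
time: 10.93
eef_pos: [0.4353, 0.0099, 0.0968]
tcp_rot: [0.67, 0.742, -0.001, 0.002]
contact_force: [-6.5, -2.1, 18.0]
opening: 0.151
finger_force: 64.9
time: 11.1
eef_pos: [0.436, 0.01, 0.0967]
tcp_rot: [0.67, 0.742, -0.001, 0.001]
contact_force: [-7.7, -2.6, 18.5]
opening: 0.148
finger_force: 65.9
time: 11.27
eef_pos: [0.436, 0.0092, 0.0966]
tcp_rot: [0.67, 0.742, -0.001, 0.0]
contact_force: [-6.2, -0.8, 19.0]
opening: 0.146
finger_force: 65.7
time: 11.43
eef_pos: [0.436, 0.0085, 0.0965]
tcp_rot: [0.671, 0.742, 0.0, -0.0]
contact_force: [-7.1, 2.4, 19.0]
opening: 0.147
finger_force: 65.7
time: 11.6
eef_pos: [0.4353, 0.0085, 0.0966]
tcp_rot: [0.671, 0.742, 0.001, 0.001]
contact_force: [-4.7, 3.0, 18.1]
opening: 0.148
finger_force: 64.5
time: 11.77
eef_pos: [0.4347, 0.0085, 0.0967]
tcp_rot: [0.671, 0.741, 0.002, 0.001]
contact_force: [-3.6, 3.4, 15.2]
opening: 0.148
finger_force: 63.9
```

```bash
python3 -m handwheel '[[[0.0,0.001,-0.0015,0,0],[0.0,0,0,0,0]]]'; python3 -m handwheel '[[[0.0,0.0005,-0.0015,0,0],[0.0,0,0,0,0]]]'; python3 -m handwheel '[[[0.0,0,-0.0015,0,0],[0.0,0,0,0,0]]]';python3 -m handwheel '[[[0.0,0,-0.0015,0,0],[0.0,0,0,0,0]]]'
```

```text
time: 11.93
eef_pos: [0.4341, 0.0089, 0.0968]
tcp_rot: [0.671, 0.741, 0.003, 0.003]
contact_force: [-1.1, 2.5, 12.5]
opening: 0.146
finger_force: 63.4
time: 12.1
eef_pos: [0.4335, 0.0091, 0.0969]
tcp_rot: [0.671, 0.741, 0.004, 0.004]
contact_force: [0.5, 2.1, 10.6]
opening: 0.146
finger_force: 63.0
time: 12.27
eef_pos: [0.4329, 0.009, 0.097]
tcp_rot: [0.671, 0.741, 0.005, 0.005]
contact_force: [3.1, 1.4, 9.8]
opening: 0.148
finger_force: 62.6
time: 12.43
eef_pos: [0.432, 0.0088, 0.0971]
tcp_rot: [0.671, 0.741, 0.005, 0.006]
contact_force: [5.0, 2.0, 8.0]
opening: 0.146
finger_force: 62.3
```

Force centres around x≈.4336, y≈.0093 and the socket does not drop, so A is too narrow. I'll return it to its spot in the tray.

```bash
python3 -m handwheel '[[[0.0,0,0.0035,-0.01,0],[0.0,0,0,-0.03,0],[0.0,0,0,-0.02,6.9],[0,0,0,0,0],[0,0,0,0,0],[0,0,0,0,0]]]'
```

```text
time: 12.93
eef_pos: [0.4281, 0.0095, 0.1507]
tcp_rot: [0.713, 0.701, -0.001, -0.001]
contact_force: [-1.6, -0.3, -3.5]
opening: 0.151
finger_force: 61.1
```

```bash
python3 -m handwheel '[[[0.0,-0.0299,0.0131,-0.005,0],[0.0,-0.0299,0.0131,0,0],[0.0,-0.0299,0.0131,0,0],[0.0,-0.0299,0.0131,0,0],[0.0,-0.0299,0.0131,0,0],[0.0,-0.0299,0.0131,0,0],[0.0,-0.0299,0.0131,0,0],[0.0,0,0,0,0],[0.0,0,0,0,0],[0.0,0,0,0,0]]]'
```

```text
time: 13.77
eef_pos: [0.5153, -0.2008, 0.1547]
tcp_rot: [0.714, 0.7, -0.0, -0.003]
contact_force: [-0.5, 0.5, -3.0]
opening: 0.145
finger_force: 61.1
```

```bash
python3 -m handwheel '[[[0.0,0,0.001,0.03,0],[0.0,0,0,0.03,0],[0.0,0,0,0.02,0],[0.0,0,0,0.012,0],[0.0,0,0,0.0025,0],[0.0,0,0,0.0025,0],[0.0,0,0,0.001,0],[0.0,0,0,0,0],[0.0,0,0,0,0]]]'
```

```text
time: 14.52
eef_pos: [0.5188, -0.2023, 0.0608]
tcp_rot: [0.714, 0.7, 0.0, 0.001]
contact_force: [-0.0, 0.5, -2.6]
opening: 0.145
finger_force: 61.1
```

```bash
python3 -m handwheel '[[[0.0,0,0,0.001,0],[0.0,0,0,0.001,0],[0.0,0,0,0.001,0],[0.0,0,0,0,0],[0.0,0,0,0,0]]]'
```

```text
time: 14.93
eef_pos: [0.518, -0.202, 0.0567]
tcp_rot: [0.714, 0.7, 0.0, 0.0]
contact_force: [-0.8, -0.0, -0.7]
opening: 0.147
finger_force: 61.3
```

```bash
python3 -m handwheel '[[[0.0,0,0,0.001,0],[0.0,0,0,0,0],[0.02,0,0,0,0],[0.03,0,0,0,0],[0.085,0,0,0,0],[0.085,0,0,0,0],[0.085,0,0,0,0],[0.085,0,0,0,0],[0.085,0,0,0,0],[0.085,0,0,0,0]]]'
python3 -m handwheel '[[[0.085,0,0,-0.02,0],[0.085,0,0,-0.04,0],[0.085,0,0,-0.04,0],[0.085,-0.028,0.007,0,-2],[0.085,-0.028,0.007,0,-2],[0.085,-0.028,0.007,0,-2],[0.085,0,0,0,0],[0.085,0,0,0,0],[0.085,0,0,0,0]]]'
python3 - <<'E'
from h import *
C=cam("wrist");im=viewer.read_camera("wrist");s=get_state();print(s["eef_pos"],np.degrees(2*np.arctan2(s["tcp_rot"][1],s["tcp_rot"][0])))
cv2.imwrite("pics/w7.png",cv2.resize(im[60:384,120:400],None,fx=1.85,fy=1.85,interpolation=cv2.INTER_CUBIC))
E
```

```text
time: 15.77
eef_pos: [0.5178, -0.2017, 0.0552]
tcp_rot: [0.714, 0.7, 0.0, -0.0]
contact_force: [-0.8, 0.6, 0.2]
opening: 0.992
finger_force: 0.0
time: 16.52
eef_pos: [0.5396, -0.2848, 0.1546]
tcp_rot: [0.677, 0.736, 0.0, -0.001]
contact_force: [-0.0, 0.3, 0.3]
opening: 0.995
finger_force: 0.0
[ 0.53953604 -0.28433239  0.15461677] 94.8514469689156
```

View pics/w7.png

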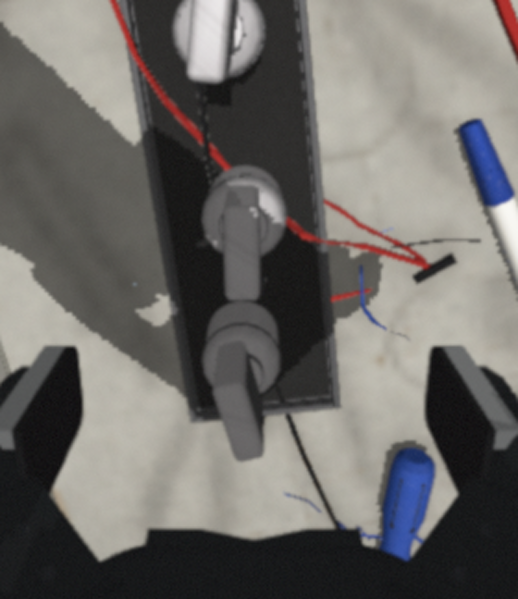

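A stands upright in the tray again, at crop (210,40). B's plate is at (223–260, far edge y≈298) and parallel to the fingers.

Run:
```python
from h import *
C=cam("wrist")
for u,v,z in((243,298,.096),(243,240,.096),(244,166,.046),(244,166,.004)): print(at(C,120+u/1.85,60+v/1.85,z).round(4))
```

```text
[ 0.5383 -0.3033  0.096 ]
[ 0.5364 -0.279   0.096 ]
[ 0.5344 -0.259   0.046 ]
[ 0.5344 -0.2665  0.004 ]
```

```bash
python3 -m handwheel '[[[0.085,0.001,-0.003,0.02,0],[0.085,0,0,0.025,0],[0.085,0,0,0.025,0],[0.085,0,0,0.02,0],[0.085,0,0,0.008,0],[0.085,0,0,0,0],[0.085,0,0,0,0],[0.0,0,0,0,0],[0.0,0,0,0,0],[0.0,0,0,0,0],[0.0,0,0,0,0],[0.0,0,0,0,0]]]' 60
python3 -m handwheel '[[[0.0,0,0,0,0],[0.0,0,0,0,0],[0.0,0,0,0,0],[0.0,0,0,0,0]]]'
```

```text
time: 17.57
eef_pos: [0.5372, -0.2849, 0.0579]
tcp_rot: [0.677, 0.736, 0.0, 0.001]
contact_force: [0.5, -0.0, -0.1]
opening: 0.295
finger_force: 0.0
time: 17.9
eef_pos: [0.5369, -0.2849, 0.0577]
tcp_rot: [0.677, 0.736, -0.0, -0.0]
contact_force: [-1.5, 0.1, 4.0]
opening: 0.15
finger_force: 60.5
```

```bash
python3 -m handwheel '[[[0.0,0,0,-0.01,0],[0.0,0,0,-0.04,0],[0.0,0,0,-0.04,0],[0.0,0,0,-0.035,0],[0.0,0,0,0,0],[0,0,0,0,-0.8],[0,0,0,0,0]]]'
python3 -m handwheel '[[[0.0,0.0378,-0.0098,0,0],[0.0,0.0378,-0.0098,0,0],[0.0,0.0378,-0.0098,0,0],[0.0,0.0378,-0.0098,0,0],[0.0,0.0378,-0.0098,0,0],[0.0,0.0378,-0.0098,0,0],[0.0,0.0378,-0.0098,0,0],[0.0,0.0378,-0.0098,0,0],[0,0,0,0,0],[0,0,0,0,0],[0,0,0,0,0],[0,0,0,0,0]]]'
```

```text
time: 18.48
eef_pos: [0.5362, -0.2839, 0.181]
tcp_rot: [0.671, 0.741, 0.0, -0.001]
contact_force: [-0.1, -0.0, -2.8]
opening: 0.143
finger_force: 59.8
time: 19.48
eef_pos: [0.4289, 0.0079, 0.1811]
tcp_rot: [0.672, 0.741, -0.001, -0.001]
contact_force: [0.5, 0.8, -1.9]
opening: 0.144
finger_force: 59.8
```

```bash
python3 -m handwheel '[[[0.0,0.0015,0.0047,0.02,0],[0.0,0,0,0.025,0],[0.0,0,0,0.025,0],[0.0,0,0,0.008,0],[0.0,0,0,0.002,0],[0.0,0,0,0,0],[0.0,0,0,0,0],[0.0,0,0,0,0]]]'
python3 -m handwheel '[[[0.0,0,0,0.001,0],[0.0,0,0,0.001,0],[0.0,0,0,0,0],[0.0,0,0,0,0]]]'
```

```text
time: 20.15
eef_pos: [0.4351, 0.01, 0.1039]
tcp_rot: [0.672, 0.741, 0.001, 0.001]
contact_force: [-0.2, 0.6, -1.9]
opening: 0.152
finger_force: 59.7
time: 20.48
eef_pos: [0.4338, 0.0106, 0.1005]
tcp_rot: [0.671, 0.741, 0.0, 0.0]
contact_force: [-0.9, 0.0, -3.7]
opening: 0.148
finger_force: 59.7
```

```bash
python3 -m handwheel '[[[0.0,-0.0005,0,0.001,0],[0.0,0,0,0.001,0],[0.0,0,0,0.001,0],[0.0,0,0,0.001,0],[0.0,0,0,0,0]]]'; python3 -m handwheel '[[[0.0,0,0,0.001,0],[0.0,0,0,0.001,0],[0.0,0,0,0.001,0],[0.0,0,0,0,0]]]'
```

```text
time: 20.9
eef_pos: [0.4337, 0.0104, 0.0965]
tcp_rot: [0.672, 0.741, 0.0, -0.001]
contact_force: [-1.0, 2.1, 1.7]
opening: 0.147
finger_force: 60.4
time: 21.23
eef_pos: [0.4328, 0.0108, 0.0923]
tcp_rot: [0.672, 0.741, -0.0, -0.001]
contact_force: [-2.1, 5.4, -0.4]
opening: 0.145
finger_force: 60.1
```

B is going down over the nut. The side force is +y, so I'll ease that way and continue gently.

```bash
python3 -m handwheel '[[[0.0,0.0007,-0.0002,0.001,0],[0.0,0,0,0.001,0],[0.0,0,0,0.001,0],[0.0,0,0,0.001,0],[0.0,0,0,0,0]]]'; python3 -m handwheel '[[[0.0,0,0,0.001,0],[0.0,0,0,0.001,0],[0.0,0,0,0.001,0],[0.0,0,0,0,0]]]'
```

```text
time: 21.65
eef_pos: [0.4329, 0.0109, 0.0887]
tcp_rot: [0.671, 0.741, -0.0, -0.001]
contact_force: [-2.2, 4.3, -1.5]
opening: 0.148
finger_force: 60.1
time: 21.98
eef_pos: [0.433, 0.011, 0.0859]
tcp_rot: [0.671, 0.741, -0.0, -0.001]
contact_force: [-3.1, 4.1, -0.6]
opening: 0.145
finger_force: 60.2
```

```bash
python3 -m handwheel '[[[0.0,0.0005,0,0.001,0],[0.0,0,0,0.001,0],[0.0,0,0,0.001,0],[0.0,0,0,0,0],[0,0,0,0,0]]]'; python3 -m handwheel '[[[0.0,0,0,0.001,0],[0.0,0,0,0,0],[0.0,0,0,0,0]]]';  python3 -m handwheel '[[[0.0,0,0,0.001,0],[0.0,0,0,0,0],[0.0,0,0,0,0]]]'
```

```text
time: 22.4
eef_pos: [0.4332, 0.0113, 0.0829]
tcp_rot: [0.671, 0.741, -0.0, -0.0]
contact_force: [-2.8, 3.6, -1.2]
opening: 0.145
finger_force: 60.1
time: 22.65
eef_pos: [0.4333, 0.0113, 0.0828]
tcp_rot: [0.671, 0.741, -0.0, -0.0]
contact_force: [-3.7, 4.7, 3.3]
opening: 0.146
finger_force: 60.8
time: 22.9
eef_pos: [0.4335, 0.0113, 0.0827]
tcp_rot: [0.671, 0.741, -0.0, -0.001]
contact_force: [-7.7, 5.2, 8.0]
opening: 0.146
finger_force: 61.6
```

It is seated on the washer: z stops at .0828, against .0827 predicted, with contact force building. One last look before handing in.

```bash
python3 -m handwheel '[[[0.0,0,0,0,0],[0.0,0,0,0,0],[0,0,0,0,0]]]'
python3 - <<'E'
from h import *
im=viewer.read_camera("scene")
cv2.imwrite("pics/s9.png",cv2.resize(im[100:310,110:380],None,fx=2.8,fy=2.8,interpolation=cv2.INTER_CUBIC))
E
```

```text
time: 23.15
eef_pos: [0.4335, 0.0113, 0.0827]
tcp_rot: [0.671, 0.741, -0.0, -0.001]
contact_force: [-6.9, 5.6, 8.7]
opening: 0.148
finger_force: 61.6
```

View pics/s9.png

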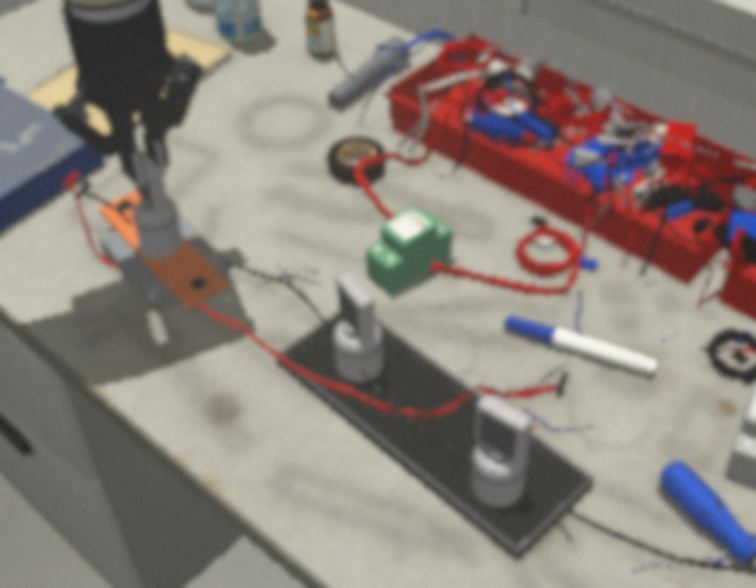

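The socket sits on the washer at crop (160,230), still gripped. The other two stand upright in the tray at (358,345) and (500,465), and the bystanders are in place.

```bash
python3 -c "from plant import sign_off; print(sign_off())"
```

```text
the job is handed in; nothing more can be done
None
```

The middle socket is the one that fits: I handed in at 23 s with it gripped, upright and fully seated on the nut, and with the other two upright in the tray and the bystanders in place; `sign_off` gave no verdict.

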